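# Proof-pull a soldered link on the bench tension tester

### The job

Proof-load the soldered link in the tension tester: first turn the black knob on the dial anticlockwise until the red peak pointer is fully back at its zero stop, and let go of the knob. Then pull the carriage out by its upright black grip, away from the dial, until the black needle stands in the green band, never past it: the needle pushes the red pointer ahead and leaves it at the highest load, so the red pointer must end in the band too. The program finishes while still holding the grip out against its spring with the needle steady in the band, so that I can inspect the joint; leave the loupe, the tweezers and the solder pot where they are.

Things in the scene. Friction and masses are not known exactly. Their poses are not given: they have to be found in the camera images.
- tester: tension tester, fixed to the bench: green bed 272 x 96 mm. Origin on the bench under the pull line, z up; the carriage is pulled out along its -x; bed from x = -142 to +130 mm. Round dial gauge, 107 mm across, axis vertical at x = +80, y = 0 mm, glass 65 mm above the bench. Dial zero lies 0.10 rad anticlockwise (from above) of this frame's +x; the scale runs 1.5 rad clockwise from there
- carriage (a joint): how far the carriage is pulled out, m: 0 at rest, 0.050 at the end stop. A spring pulls it back with about 2 N at rest plus 240 N/m (7 to 10 N in the band); let go, it springs back to 0
- pull_grip (a point): middle of the upright black grip on the carriage, 72 mm above the bench; the grip is a plate 14 mm thick along the tester's x, 44 mm wide along y, and stands free from 48 to 97 mm above the bench. At rest it is at x = -60, y = 0 in the tester's frame. Take it from above with the fingers closing along the tester's x. Under it the carriage is 46 x 50 mm, its top at 48 mm
- needle (a joint): black load needle of the dial, rad clockwise (from above) from zero; geared to the carriage: 30 rad per m of pull
- needle_tip (a point): tip of the black needle under the glass, 44 mm from the dial axis
- peak (a joint): red peak pointer, rad clockwise from zero; 0 is its zero stop, 1.5 the other stop. It turns with the black knob on the glass, stays where it is left (friction 0.015 N m), and is pushed up by the needle but not brought back by it. Stands at 1.20 to 1.45 at the start, beyond the band
- peak_tip (a point): tip of the red peak pointer under the glass, 44 mm from the dial axis
- knob_grip (a point): centre of the black knurled reset knob on the dial's axis, 78 mm above the bench; the knob is round, 23 mm in diameter and 23 mm high (66 to 89 mm above the bench). Turning it anticlockwise seen from above brings the red pointer down to zero. A wooden divider 90 mm high stands on the bench some 50 to 120 mm to the left of it
- band (a joint): needle value at the middle of the green band on the dial card, rad clockwise from zero; between 0.65 and 0.95, fixed during a run. The band reaches 0.12 rad to either side (4 mm of pull)
- band_mid (a point): middle of the green band on the dial card, 44 mm from the dial axis; its x points outward from the dial axis, its y is the direction of falling load (anticlockwise)
- loupe: small chromed folding loupe, 24 x 59 x 15 mm, lying loose by the tester; origin under its centre
- tweezers: steel tweezers, 10 x 145 x 9 mm, lying loose by the tester; origin under the centre
- solder_pot: small beige ceramic pot, 48 mm across, 26 mm high, standing loose by the tester; origin under its centre

How it is judged:
By the outcome, as a careful person would: the job done as asked, in the order asked, and still so for the second after the job is handed in, while the arm keeps its last pose, push and grip.
It also fails if it takes over 45 s, if anything falls off the work surface, if the arm or the gripper's body presses on something with over 40 N, if the wrist force passes 120 N, or if a joint passes its speed limit or range.

### The arm

A 7-joint arm with a two-finger parallel gripper is mounted at the origin on a cart in front of the work surface, level with it; the furniture and walls round the work are solid. World frame = base frame: x ahead of the robot, y to its left, z up, the work surface at z = 0. Lengths are in m, angles in degrees, forces in N, time in s.
With the tool pointing down it reaches from about 0.35 to 0.9 m from the base axis. Payload 8.1 kg.
Tool frame: the origin (TCP) lies at the very end of the fingers, on their centre line; the grasp point (between the pads) lies arm.pinch_z behind it (arm.pinch_z is the distance from the TCP to the grasp point, in m); z points along the fingers, x is the direction in which the jaws open and shut, and the axes are right-handed (so a half turn about z gives the same grasp; the last joint's range is limited). The gripper opens to 85 mm and grips with 20 to 120 N. Pads are 22 mm wide; open, the fingers measure 114 mm over their backs; the gripper's body (76 mm by 85 mm) begins 54 mm behind the grasp point. The pads swing forward as they close: fully open they stand 13 mm farther back than shut.
Start: joints at [-82.655, 24.895, 1.432, 90.138, -0.665, 64.973, -4.303], TCP at [0.143, 0.608, 0.231] pointing down, gripper open.
Joint ranges: [-149.89, 149.89], [-25.12, 119.58], [-72.63, 75.52], [4.76, 147.25], [-75.54, 255.54], [6.69, 114.76], [-157.13, 157.13]. Speed limits (degrees/s): [127.2, 127.2, 172.46, 172.46, 180, 180, 180].

### API

Orientations are given as [roll, pitch, yaw] about the fixed x, y, z axes, in that order (R = Rz(yaw) Ry(pitch) Rx(roll)).
In Python, from station import arm gives the robot as it stands. The module is installed in compiled form; this text tells all that it offers.
- The arm moves only by the shell command python3 -m pendant 'ROWS' [FORCE]. ROWS is a JSON object of lists of equal length, an entry for each row: "translation": the shift along the tool's x, y, z in mm, a list of three; "delta_rot": the turn, a rotation vector about the tool's x, y, z in rad, a list of three; "claw": the closure in counts, from 0 (fully open) to 255 (shut). In form: {"translation": [[x, y, z], ...], "delta_rot": [[wx, wy, wz], ...], "claw": [claw, ...]}. A call has exactly 5 rows; each row shifts and turns the commanded pose from where the row before left it, along the tool's axes as they then stand; what a row does not reach is not made up. A row lasts 1/10 s, in which the tool goes at most 50 mm and 8.59 degrees, less where a joint would pass 70% of its speed; a pose out of reach is approached as far as the arm can. A call is refused whole if a number of a shift passes 50 or a number of a turn 0.15, either way. A call with a gripper value outside its range is refused whole. The fingers move at their own pace and stop on an object; FORCE is the grip in N (left out, the last holds). Time passes only in rows, so rows that do not move let the fingers close, or fill a call up. It gives the time, the measured TCP pose, the force and the opening at its end, in the units of the state.
- arm.state(): the state, without advancing time (a new reading comes with each control period).
- arm.read_camera(name): name is "scene" or "top"; returns a dict with "image" (480x640x3 uint8, red, green, blue), "depth" (480x640 float32, m along the optical axis (not along the pixel's ray), 0 where there is no reading), "vertical_fov" (degrees; the focal length in pixels is half the picture's height over the tangent of half this angle, whatever the lens; pixels are square), "cx", "cy" (the principal point, pixels), "R" (3x3) and "t" (3): a world point X has camera coordinates R X + t. Camera axes: x right, y down, z forward; pixel columns grow to the right and rows downward; lengths in m; the calibration is good to about 2 mm. A picture is of the moment at which its call begins.
- arm.sign_off(): hands the job in, once; it reports no verdict.
Trained networks look in a picture, given as the dict that the camera call returned (one of the last four; its "shot" number tells which), for a name from the list of things; names that differ only in an ending like _2 or _b are one class to them, and where a whole thing is asked for, a point or a joint stands for the part that bears it (a point fixed in the world has none). Each returns a list of dicts, best first, with "conf" (0 to 1); they miss things now and then, are a little off and sometimes report something else, mostly with a low value. They report only what shows in the picture. A call takes as long as a camera call.
- arm.silhouettes(picture, target): "region" (480x640 bool, what is visible of it) and "box" ([left, top, width, height] in pixels, round what is visible of it).
The state is a dict: "t": time; "joints": joint angles; "qd": joint speeds; "joint_efforts": joint torques, N m; "tool_pos": TCP position; "ee_rot": TCP orientation; "ft_force": force on the tool from outside, world axes, zero at the start; "wrist_torque": the same for the moment, N m; "opening": finger opening in m.
Only numpy, scipy, OpenCV 4.12 (cv2) and the standard library are available. Lean on these libraries where they do the work, as an engineer would, in place of code of your own. Each camera call takes 0.05 s, during which the arm holds its last target. There are 200 camera calls.

## Working session

There is one attempt and no reset: what is moved stays moved. The work goes in short steps, Python scripts to look and compute and a shell command to move; the robot and the scene stay as the last step left them, time stands still between calls to the robot, and variables do not carry over. Pictures are saved under pics/ and viewed, about 8 in all and at most 12, crops included, and the job is handed in when it is done.

```bash
mkdir -p pics
cat > h.py <<'E'
import numpy as np, cv2
from station import arm
def f(c): return 240/np.tan(np.radians(c["vertical_fov"])/2)
def unproj(c,u,v,z=None,d=None):
    F=f(c); r=np.array([(u-c["cx"])/F,(v-c["cy"])/F,1.]); R=np.array(c["R"]);t=np.array(c["t"])
    o=-R.T@t; w=R.T@r
    return o+w*(d if d is not None else (z-o[2])/w[2])
def proj(c,X):
    p=np.array(c["R"])@np.array(X)+np.array(c["t"]); return p[:2]/p[2]*f(c)+[c["cx"],c["cy"]]
def save(c,n,box=None,s=1):
    im=c["image"][...,::-1]
    if box: l,t,w,h=box; im=im[t:t+h,l:l+w]
    cv2.imwrite("pics/"+n,cv2.resize(im,None,fx=s,fy=s,interpolation=cv2.INTER_CUBIC))
E
python3 - <<'E'
from h import *
np.set_printoptions(precision=4,suppress=True)
print(arm.state(), arm.pinch_z)
for n in("top","scene"):
    c=arm.read_camera(n); save(c,n+"1.png")
    print(n,c["vertical_fov"],-np.array(c["R"]).T@c["t"])
    for k in("tester","pull_grip","knob_grip","needle_tip","peak_tip","band_mid","loupe","tweezers","solder_pot"):
        for s in arm.silhouettes(c,k)[:1]:
            m=s["region"]; v,u=np.nonzero(m); d=c["depth"][m]; d=np.median(d[d>0])
            print(k,round(s["conf"],2),s["box"],m.sum(),u.mean(),v.mean(),unproj(c,u.mean(),v.mean(),d=d))
E
```

```text
{'t': 0.0, 'joints': array([-82.6526,  24.937 ,   1.4309,  90.1929,  -0.6666,  64.9746,
        -4.3035]), 'qd': array([-0.0674,  0.0454,  0.0191,  0.0517,  0.1168, -0.0521, -0.0628]), 'joint_efforts': array([ -0.0002, -67.0478,   1.0251, -31.6204,   0.0156,   0.0128,
        -0.    ]), 'tool_pos': array([0.1429, 0.6079, 0.2305]), 'ee_rot': array([179.9931,   0.0959,  76.7685]), 'ft_force': array([ 0.6225, -0.0084, -0.6471]), 'wrist_torque': array([-0.0255, -0.0187, -0.0154]), 'opening': 0.08547574222183037} 0.0187
top 47.10697028584476 [ 0.4156 -0.1849  0.8998]
tester 0.79 [247.9, 207.9, 133.9, 176.3] 10704 313.0557735426009 292.1640508221226 [ 0.4933 -0.161   0.0357]
pull_grip 0.84 [307.9, 281.0, 42.8, 62.8] 1102 328.2295825771325 318.82486388384757 [ 0.4511 -0.1845  0.0477]
knob_grip 0.67 [277.4, 230.8, 20.1, 18.0] 189 285.6507936507937 240.34391534391534 [ 0.567  -0.1215  0.0862]
peak_tip 0.58 [277.8, 221.6, 31.7, 25.4] 205 286.1170731707317 239.88780487804877 [ 0.5677 -0.1222  0.0862]
band_mid 0.68 [249.9, 207.6, 131.5, 176.0] 10686 312.85775781396217 291.85055212427477 [ 0.4938
[... 537 characters left out ...]
9136490251 298.3158774373259 [ 0.4457 -0.1787  0.0517]
knob_grip 0.71 [269.1, 245.0, 15.9, 20.5] 276 277.4927536231884 256.3768115942029 [ 0.5665 -0.1166  0.0827]
needle_tip 0.64 [284.6, 268.3, 3.5, 0.1] 9 285.22222222222223 266.44444444444446 [ 0.5612 -0.1247  0.06  ]
peak_tip 0.84 [268.9, 247.3, 18.8, 20.9] 311 277.1993569131833 256.59485530546624 [ 0.5668 -0.1163  0.0821]
loupe 0.85 [315.7, 353.3, 37.7, 20.1] 658 334.2173252279635 363.46504559270517 [ 0.4176 -0.0915  0.011 ]
tweezers 0.61 [331.5, 264.3, 94.0, 22.1] 592 377.56418918918916 272.6469594594595 [ 0.4981 -0.252   0.0053]
solder_pot 0.88 [290.4, 229.3, 29.2, 26.0] 338 306.3284023668639 238.65384615384616 [ 0.6205 -0.2116  0.0131]
```

Run:
```python
import cv2
a=cv2.imread("pics/top1.png")[170:410,220:420]; a=cv2.resize(a,None,fx=2.5,fy=2.5,interpolation=cv2.INTER_CUBIC)
b=cv2.imread("pics/scene1.png"); b=cv2.resize(b[180:400,190:460],None,fx=1.1,fy=1.1)
b=cv2.copyMakeBorder(b,0,600-b.shape[0],0,0,cv2.BORDER_CONSTANT)
f=cv2.resize(cv2.imread("pics/scene1.png"),(297,223)); b[300:523,:297]=f
cv2.imwrite("pics/c1.png",cv2.hconcat([a,b[:600]]))
```

```text
(no output)
```

View pics/c1.png

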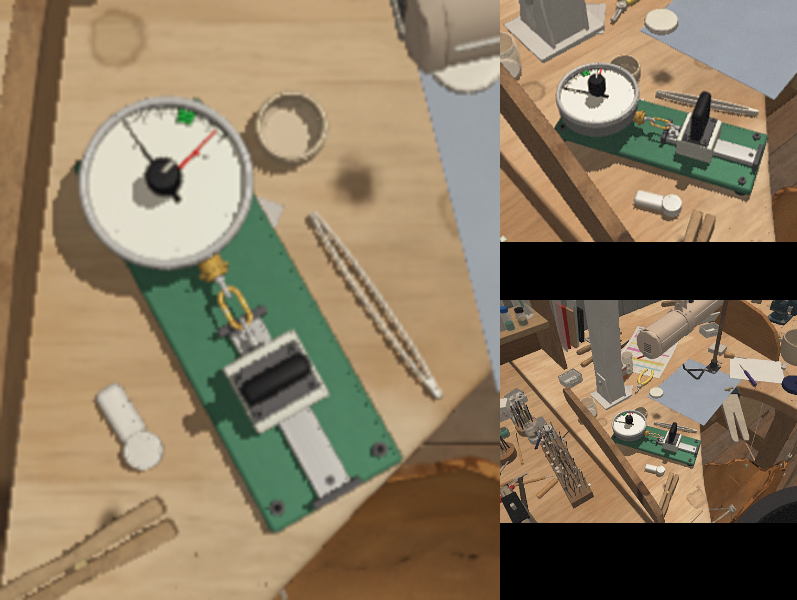

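The picture shows the dial at crop (165,182), the needle pointing to (125,122), red pointer to (215,132), green band near (186,116), and the divider left of the dial. Next I measure the yaw, the band and the obstacle heights.

```bash
cat > m.py <<'E'
from h import *
np.set_printoptions(precision=4,suppress=True)
def cloud(c):
    v,u=np.mgrid[0:480,0:640]; d=c["depth"]; F=f(c)
    P=np.stack([(u-c["cx"])/F*d,(v-c["cy"])/F*d,d],-1)-np.array(c["t"])
    return P@np.array(c["R"]), d>0
E
python3 - <<'E'
from m import *
A=[]
for n in("top","scene"):
    c=arm.read_camera(n); P,ok=cloud(c); A.append(P[ok])
    im=c["image"].astype(int); hsv=cv2.cvtColor(c["image"],cv2.COLOR_RGB2HSV)
    # rim / dial: points 50-72mm high near
    sel=ok&(P[...,2]>.058)&(P[...,2]<.072)&(np.hypot(P[...,0]-.567,P[...,1]+.121)<.065)
    v,u=np.nonzero(sel); 
    (x,y),r=cv2.minEnclosingCircle(P[sel][:,:2].astype(np.float32)); print(n,"dial circle",x,y,r,np.median(P[sel][:,2]))
    k=ok&(P[...,2]>.084)&(P[...,2]<.094)&(np.hypot(P[...,0]-.567,P[...,1]+.121)<.02); print("knob top",P[k].mean(0),k.sum())
    g=ok&(P[...,2]>.09)&(P[...,2]<.102)&(np.hypot(P[...,0]-.451,P[...,1]+.184)<.04); print("grip top",P[g].mean(0),g.sum(), cv2.minAreaRect(P[g][:,:2].astype(np.float32)))
    D=np.array([x,y])
    for nm,q in (("green",(hsv[...,0]>50)&(hsv[...,0]<75)&(hsv[...,1]>150)&(hsv[...,2]>90)),("red",((hsv[...,0]<6)|(hsv[...,0]>174))&(hsv[...,1]>120)&(hsv[...,2]>100))):
        q=q&sel; v,u=np.nonzero(q)
        W=np.array([unproj(c,a,b,z=.06)[:2]-D for a,b in zip(u,v)])
        if len(W): an=np.degrees(np.arctan2(W[:,1],W[:,0])); rr=np.hypot(*W.T); print(nm,len(W),"ang mean/min/max",an.mean(),an.min(),an.max(),"r",rr.min(),rr.max(), "far ang",an[rr>.03].mean())
    bed=ok&(hsv[...,0]>60)&(hsv[...,0]<90)&(hsv[...,1]>90)&(P[...,2]<.03)&(np.hypot(P[...,0]-.49,P[...,1]+.16)<.17)
    print("bed",cv2.minAreaRect(P[bed][:,:2].astype(np.float32)),np.median(P[bed][:,2]))
A=np.vstack(A)
print("height map max cm, rows x .2...0.8, cols y .65..-.4 step .05")
for x in np.arange(.1,.85,.05):
    print("%.2f"%x,[int(100*A[m][:,2].max()) if (m:=(abs(A[:,0]-x)<.025)&(abs(A[:,1]-y)<.025)).any() else -1 for y in np.arange(.65,-.45,-.05)])
E
```

```text
top dial circle 0.5686666965484619 -0.1198868677020073 0.054501257836818695 0.062416018960889275
knob top [ 0.5682 -0.1205  0.0872] 153
grip top [ 0.4459 -0.1872  0.0946] 281 ((0.44622528553009033, -0.18722963333129883), (0.013954591006040573, 0.04355805739760399), 29.037540435791016)
green 3 ang mean/min/max -17.283262448372597 -21.518887500025784 -12.503872476747327 r 0.04059071041688886 0.046660499412835066 far ang -17.283262448372597
red 13 ang mean/min/max -42.96502246687477 -46.35220400911945 -38.98312752679489 r 0.013708006100764437 0.031402543974582864 far ang -44.014569839031516
bed ((0.4600542187690735, -0.17926126718521118), (0.19104287028312683, 0.09280674159526825), 28.64533233642578) 0.014455553374292898
scene dial circle 0.570321261882782 -0.11939247697591782 0.055402934551239014 0.06182120348097262
knob top [ 0.5691 -0.1177  0.088 ] 160
grip top [ 0.4461 -0.1844  0.0954] 274 ((0.4478495419025421, -0.18617233633995056), (0.014200284145772457, 0.04466746747493744), 28.832195281982422)
green 11 ang mean/min/max -14.180803781185658 -19.60524840257697 -9.342263745819551 r 
[... 1000 characters left out ...]
 0, 2, 32, 4, 0, 0, 0, 7, 0, 2, 4, 5, 3, 0, -16, -1]
0.45 [-1, -1, -1, -1, -1, -1, 1, 1, 4, 4, 2, 6, 0, 8, 8, 1, 9, 9, 1, 1, 0, 0]
0.50 [-1, -1, -1, -1, -1, -1, 1, 0, 2, 0, 9, 10, 0, 8, 8, 6, 6, 4, 1, 0, 0, 0]
0.55 [-1, -1, -1, -1, -1, -1, 1, 1, 1, 1, 9, 10, 2, 9, 9, 9, 9, 1, 1, 0, 0, 0]
0.60 [-1, -1, -1, -1, -1, -1, 1, 1, 1, 1, 8, 10, 9, 9, 9, 9, 8, 2, 29, 29, 29, 28]
0.65 [-1, -1, -1, -1, -1, 0, 1, 1, 1, 1, 9, 9, 9, 8, 9, 0, 1, 2, 29, 53, 51, 44]
0.70 [-1, -1, -1, -1, -1, 0, 0, 1, 2, 2, 1, 9, 10, 1, 8, 6, 47, 47, 27, 51, 51, 44]
0.75 [-1, -1, -1, -1, -1, 0, 5, 5, 10, 10, 6, 7, 6, 0, 8, 6, 38, 11, 1, 1, 1, 1]
0.80 [-1, -1, -1, -1, -1, 1, 5, 5, 8, 10, 11, 11, 3, 0, 7, 1, 36, 13, 13, 8, 8, 1]
```

```bash
python3 -m pendant '{"translation":[[0,0,-40],[0,0,-40],[0,48,0],[0,48,0],[0,48,0]],"delta_rot":[[0,0,0],[0,0,0],[0,0,0.08],[0,0,0.08],[0,0,0.08]],"claw":[60,60,60,60,60]}' 20 && python3 -m pendant '{"translation":[[0,48,0],[0,48,0],[0,48,0],[0,48,0],[0,48,0]],"delta_rot":[[0,0,0.08],[0,0,0.08],[0,0,0.08],[0,0,0.08],[0,0,0.08]],"claw":[60,60,60,60,60]}' && python3 -m pendant '{"translation":[[0,48,0],[0,48,0],[0,48,0],[0,48,0],[0,48,0]],"delta_rot":[[0,0,0.08],[0,0,0.08],[0,0,0.08],[0,0,0.08],[0,0,0.08]],"claw":[60,60,60,60,60]}'
```

```text
t: 1.6
tool_pos: [0.2812, 0.5643, 0.3117]
ee_rot: [180.0, -0.1, 62.9]
ft_force: [1.2, -0.1, -0.7]
opening: 0.0653
t: 2.1
tool_pos: [0.4738, 0.4226, 0.3112]
ee_rot: [180.0, -0.0, 39.9]
ft_force: [1.0, 0.4, -0.2]
opening: 0.0654
t: 2.6
tool_pos: [0.5958, 0.2176, 0.3113]
ee_rot: [180.0, -0.0, 17.0]
ft_force: [1.0, 0.3, -0.3]
opening: 0.0652
```

```bash
python3 -m pendant '{"translation":[[0,48,0],[0,48,0],[0,48,0],[0,48,0],[0,48,0]],"delta_rot":[[0,0,0.08],[0,0,0.08],[0,0,0.08],[0,0,0.08],[0,0,0.08]],"claw":[60,60,60,60,60]}' && python3 -m pendant '{"translation":[[-20,45,0],[-20,45,0],[0,0,45],[0,0,0],[0,0,0]],"delta_rot":[[0,0,0.08],[0,0,0.08],[0,0,0],[0,0,0],[0,0,0]],"claw":[60,60,60,60,60]}'
python3 - <<'E'
from m import *
s=arm.state(); y=np.radians(s["ee_rot"][2]); d=np.array([.5687,-.1197,.070])-s["tool_pos"]
print(s["tool_pos"],s["ee_rot"],s["joints"]); print(1000*np.array([d@[np.cos(y),np.sin(y),0],d@[np.sin(y),-np.cos(y),0],-d[2]]))
c=arm.read_camera("scene");save(c,"s2.png")
c=arm.read_camera("top");save(c,"t2.png",(180,120,260,260),2)
E
```

```text
t: 3.1
tool_pos: [0.6284, -0.0187, 0.3113]
ee_rot: [180.0, -0.0, -5.9]
ft_force: [0.1, -0.5, -0.3]
opening: 0.0655
t: 3.6
tool_pos: [0.5761, -0.0992, 0.2664]
ee_rot: [-180.0, 0.1, -14.8]
ft_force: [0.2, 0.3, 0.6]
opening: 0.0649
[ 0.5761 -0.0992  0.2664] [-179.9818    0.0884  -14.8133] [-20.537   21.4263  35.1287  95.0603 -13.1481  67.7734   2.9404]
[ -1.9372  21.7674 196.4275]
```

View pics/s2.png

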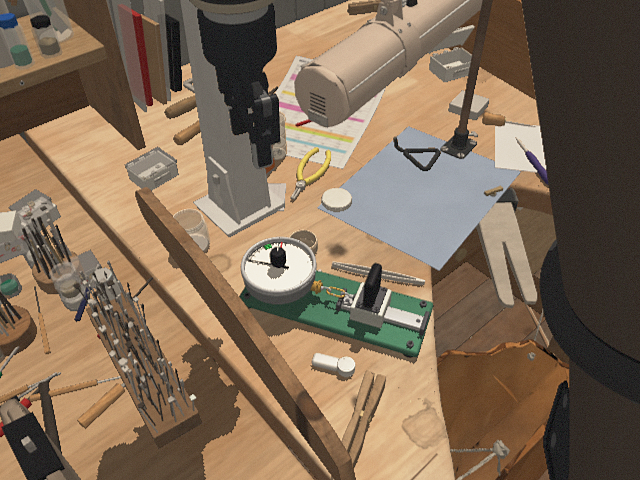

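Scene: gripper at (260,100) hangs over the dial (280,265), clear of the column, lamp and divider. Descending onto the knob.

```bash
python3 -m pendant '{"translation":[[-1,11,0],[-1,11,0],[0,0,45],[0,0,40],[0,0,0]],"delta_rot":[[0,0,0],[0,0,0],[0,0,0],[0,0,0],[0,0,0]],"claw":[60,60,60,60,60]}' && python3 -m pendant '{"translation":[[0,0,40],[0,0,30],[0,0,20],[0,0,10],[0,0,0]],"delta_rot":[[0,0,0],[0,0,0],[0,0,0],[0,0,0],[0,0,0]],"claw":[60,60,60,60,60]}'
python3 - <<'E'
from m import *
s=arm.state();print(s["tool_pos"],s["ee_rot"],s["ft_force"])
a=arm.read_camera("scene");b=arm.read_camera("top")
save(a,"a.png",(210,190,130,150),3);save(b,"b.png",(220,160,130,150),3)
cv2.imwrite("pics/k3.png",cv2.hconcat([cv2.imread("pics/a.png"),cv2.imread("pics/b.png")]))
E
```

```text
t: 4.2
tool_pos: [0.5653, -0.1211, 0.1775]
ee_rot: [179.9, 0.4, -14.9]
ft_force: [-0.2, -0.6, -0.6]
opening: 0.0654
t: 4.7
tool_pos: [0.5688, -0.1215, 0.0818]
ee_rot: [180.0, 0.0, -14.9]
ft_force: [-0.8, 0.2, 0.9]
opening: 0.0652
[ 0.5688 -0.1215  0.0818] [179.9949   0.0064 -14.9106] [-0.774   0.2123  0.8772]
```

View pics/k3.png

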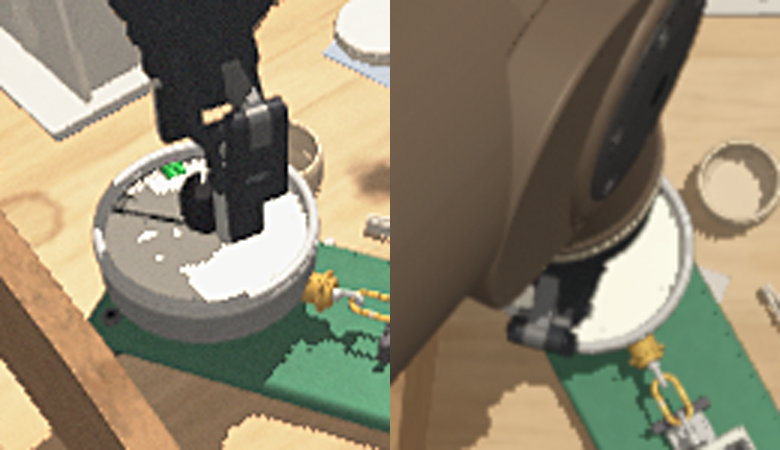

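The fingers straddle the knob (scene crop (195,205)). Lowering by 11 mm and closing.

```bash
python3 -m pendant '{"translation":[[0,-1.5,6],[0,0,4],[0,0,0],[0,0,0],[0,0,0]],"delta_rot":[[0,0,0],[0,0,0],[0,0,0],[0,0,0],[0,0,0]],"claw":[60,60,255,255,255]}' 25 && python3 -m pendant '{"translation":[[0,0,0],[0,0,0],[0,0,0],[0,0,0],[0,0,0]],"delta_rot":[[0,0,0],[0,0,0],[0,0,-0.05],[0,0,-0.1],[0,0,-0.1]],"claw":[255,255,255,255,255]}'
python3 -c "
from m import *
s=arm.state();print(s['tool_pos'],s['ee_rot'],s['ft_force'],s['wrist_torque'],s['opening'])"
```

```text
t: 5.3
tool_pos: [0.5699, -0.12, 0.0718]
ee_rot: [180.0, -0.1, -14.9]
ft_force: [16.5, -4.9, 0.7]
opening: 0.0221
t: 5.8
tool_pos: [0.5705, -0.1201, 0.0718]
ee_rot: [179.9, -0.2, -0.3]
ft_force: [6.6, -1.3, -2.1]
opening: 0.0221
[ 0.5705 -0.1201  0.0718] [179.942   -0.175   -0.3493] [ 6.6273 -1.3342 -2.0983] [-0.3627 -1.2951 -0.0211] 0.022103083993247983
```

```bash
python3 -m pendant '{"translation":[[0,0,0],[0,0,0],[0,0,0],[0,0,0],[0,0,0]],"delta_rot":[[0,0,-0.14],[0,0,-0.14],[0,0,-0.14],[0,0,-0.14],[0,0,-0.14]],"claw":[255,255,255,255,255]}' && python3 -m pendant '{"translation":[[0,0,0],[0,0,0],[0,0,0],[0,0,0],[0,0,0]],"delta_rot":[[0,0,-0.1],[0,0,-0.1],[0,0,-0.05],[0,0,-0.05],[0,0,-0.05]],"claw":[255,255,255,255,255]}'
python3 -c "
from m import *
s=arm.state();print(s['tool_pos'],s['ee_rot'],s['ft_force'],s['wrist_torque'],s['opening'])
a=arm.read_camera('scene');b=arm.read_camera('top')
save(a,'a.png',(210,190,130,150),3);save(b,'b.png',(220,160,130,150),3)
cv2.imwrite('pics/k4.png',cv2.hconcat([cv2.imread('pics/a.png'),cv2.imread('pics/b.png')]))"
```

```text
t: 6.3
tool_pos: [0.5716, -0.1197, 0.0719]
ee_rot: [179.8, -0.2, 39.9]
ft_force: [11.0, -0.9, -6.2]
opening: 0.0219
t: 6.8
tool_pos: [0.572, -0.1193, 0.0719]
ee_rot: [179.7, -0.2, 59.7]
ft_force: [11.9, 0.1, -6.4]
opening: 0.022
[ 0.572  -0.1193  0.0719] [179.7175  -0.1521  59.7459] [11.8924  0.1274 -6.4082] [ 0.1517 -2.3812 -0.0196] 0.021991423635257714
```

View pics/k4.png

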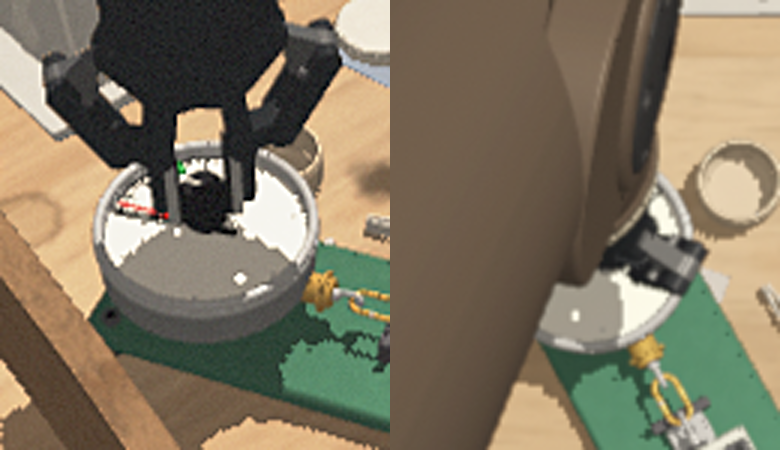

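The red pointer now almost overlies the needle at scene crop (120,206). A few degrees more, watching the torque.

```bash
python3 -m pendant '{"translation":[[0,0,0],[0,0,0],[0,0,0],[0,0,0],[0,0,0]],"delta_rot":[[0,0,-0.03],[0,0,-0.03],[0,0,-0.03],[0,0,0],[0,0,0]],"claw":[255,255,255,255,255]}'
python3 -c "
from m import *
s=arm.state();print(s['ee_rot'],s['ft_force'],s['wrist_torque'])"
python3 -m pendant '{"translation":[[0,0,0],[0,0,0],[0,0,0],[0,0,0],[0,0,0]],"delta_rot":[[0,0,-0.03],[0,0,-0.03],[0,0,-0.03],[0,0,0],[0,0,0]],"claw":[255,255,255,255,255]}'
python3 -c "
from m import *
s=arm.state();print(s['ee_rot'],s['ft_force'],s['wrist_torque'])"
```

```text
t: 7.4
tool_pos: [0.572, -0.1191, 0.0719]
ee_rot: [179.7, -0.1, 64.8]
ft_force: [11.4, 0.6, -6.5]
opening: 0.022
[179.7046  -0.1443  64.7633] [11.387   0.5653 -6.5074] [ 0.1572 -2.4115 -0.289 ]
t: 7.9
tool_pos: [0.5712, -0.1186, 0.0719]
ee_rot: [179.8, -0.1, 69.9]
ft_force: [7.3, 3.3, -0.7]
opening: 0.0221
[179.7901  -0.1292  69.9293] [ 7.2542  3.3454 -0.6502] [ 0.585  -1.7092 -0.3459]
```

The torque jumped from 0.02 to 0.35 N m, so it is at the stop and slipping in the grip. Release and rise.

```bash
python3 -m pendant '{"translation":[[0,0,0],[0,0,0],[0,0,0],[0,0,0],[0,0,-15]],"delta_rot":[[0,0,0],[0,0,0],[0,0,0],[0,0,0],[0,0,0]],"claw":[130,130,130,130,130]}' && python3 -m pendant '{"translation":[[0,0,-30],[0,0,-40],[0,0,-40],[0,0,0],[0,0,0]],"delta_rot":[[0,0,0],[0,0,0],[0,0,0.1],[0,0,0.14],[0,0,0.14]],"claw":[130,130,130,80,80]}' &&  python3 -m pendant '{"translation":[[0,0,0],[0,0,0],[0,0,0],[0,0,0],[0,0,0]],"delta_rot":[[0,0,0.14],[0,0,0.14],[0,0,0.06],[0,0,0],[0,0,0]],"claw":[80,80,80,80,80]}'
python3 - <<'E'
from m import *
s=arm.state(); y=np.radians(s["ee_rot"][2]); d=np.array([.447,-.1865,.058])-s["tool_pos"]
print(s["tool_pos"],s["ee_rot"],s["joints"],s["ft_force"]); print(1000*np.array([d@[np.cos(y),np.sin(y),0],d@[np.sin(y),-np.cos(y),0],-d[2]]))
a=arm.read_camera('scene')
save(a,'k5.png',(230,220,120,90),5)
E
```

```text
t: 8.4
tool_pos: [0.5672, -0.1195, 0.0848]
ee_rot: [-179.8, 0.1, 69.9]
ft_force: [-0.7, 0.7, 0.1]
opening: 0.0418
t: 8.9
tool_pos: [0.5694, -0.1199, 0.1979]
ee_rot: [179.9, -0.1, 47.8]
ft_force: [-0.6, 0.2, -0.3]
opening: 0.0586
t: 9.4
tool_pos: [0.5687, -0.1196, 0.1962]
ee_rot: [-180.0, 0.0, 28.8]
ft_force: [-0.3, 0.2, 0.1]
opening: 0.0589
[ 0.5687 -0.1196  0.1962] [-179.9914    0.0166   28.7666] [ -5.1283  22.8379  16.171  100.0437  -7.3058  58.1622  42.4718] [-0.2522  0.2255  0.0525]
[-138.8642    0.083   138.229 ]
```

View pics/k5.png

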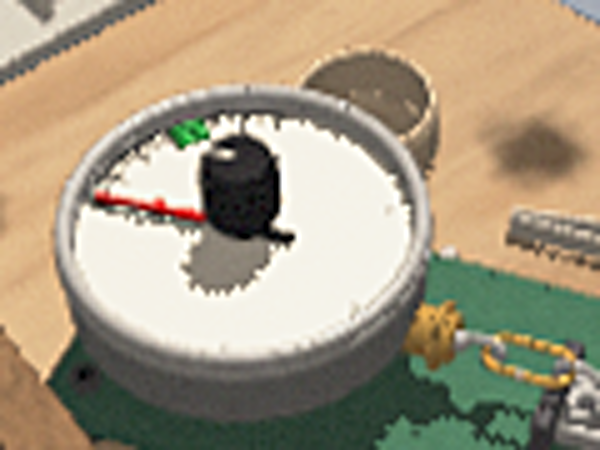

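Red (tip at crop (97,199)) lies on the needle at zero, and the green band is at crop (190,131). Now the band angle relative to the zero pointer, then to above the grip.

```bash
python3 - <<'E'
from m import *
c=arm.read_camera('scene'); hsv=cv2.cvtColor(c["image"],cv2.COLOR_RGB2HSV).astype(int)
box=np.zeros((480,640),bool); box[225:290,240:310]=1
g=box&(abs(hsv[...,0]-60)<15)&(hsv[...,1]>90); g[255:]=0
r=box&((hsv[...,0]<8)|(hsv[...,0]>172))&(hsv[...,1]>90)&(hsv[...,2]>90)
for z in(.056,.061):
  for C in((.5685,-.1198),(.5705,-.1195),(.570,-.118)):
    o=[]
    for q in(g,r):
        v,u=np.nonzero(q); W=np.array([unproj(c,a,b,z=z)[:2]-C for a,b in zip(u,v)]); a=np.degrees(np.arctan2(W[:,1],W[:,0])); rr=np.hypot(*W.T)
        o.append((len(u),a.mean().round(1),a[rr>.03].mean().round(1),a.min().round(1),a.max().round(1),rr.min().round(4),rr.max().round(4)))
    print(z,C,o,"band rad",np.radians(o[1][2]-o[0][1]), "vs",np.radians(34.5-o[0][1]))
E
python3 -m pendant '{"translation":[[-40,0,0],[-40,0,0],[-40,0,0],[-19,0,0],[0,0,0]],"delta_rot":[[0,0,0],[0,0,0],[0,0,0],[0,0,0],[0,0,0]],"claw":[80,80,80,80,80]}' && python3 -m pendant '{"translation":[[0,0,40],[0,0,30],[0,0,20],[0,0,0],[0,0,0]],"delta_rot":[[0,0,0],[0,0,0],[0,0,0],[0,0,0],[0,0,0]],"claw":[80,80,80,80,80]}'
python3 - <<'E'
from m import *
s=arm.state();print(s["tool_pos"],s["ft_force"])
a=arm.read_camera('scene');save(a,'k6.png',(230,180,200,180),3)
E
```

```text
0.056 (0.5685, -0.1198) [(30, np.float64(-15.2), np.float64(-15.2), np.float64(-21.4), np.float64(-8.8), np.float64(0.0422), np.float64(0.0509)), (45, np.float64(25.6), np.float64(27.5), np.float64(14.2), np.float64(30.7), np.float64(0.0154), np.float64(0.049))] band rad 0.7452555906015788 vs 0.8674286382411819
0.056 (0.5705, -0.1195) [(30, np.float64(-16.2), np.float64(-16.2), np.float64(-22.8), np.float64(-9.6), np.float64(0.0403), np.float64(0.0491)), (45, np.float64(26.9), np.float64(28.9), np.float64(14.9), np.float64(31.7), np.float64(0.0135), np.float64(0.0471))] band rad 0.7871434926494425 vs 0.8848819307611251
0.056 (0.57, -0.118) [(30, np.float64(-17.9), np.float64(-17.9), np.float64(-24.3), np.float64(-11.3), np.float64(0.0411), np.float64(0.05)), (45, np.float64(23.4), np.float64(26.5), np.float64(9.1), np.float64(29.6), np.float64(0.0133), np.float64(0.0468))] band rad 0.7749261878854823 vs 0.9145525280450286
0.061 (0.5685, -0.1198) [(30, np.float64(-13.2), np.float64(-13.2), np.float64(-20.0), np.float64(-6.2), np.float64(0.0378), np.float64(0.0463)), (45, np.float64(34
[... 351 characters left out ...]
2), np.float64(47.8), np.float64(0.0119), np.float64(0.0448))] band rad 0.8656833089891873 vs 0.8517206749732328
0.061 (0.57, -0.118) [(30, np.float64(-16.1), np.float64(-16.1), np.float64(-23.2), np.float64(-8.9), np.float64(0.0366), np.float64(0.0453)), (45, np.float64(32.7), np.float64(32.9), np.float64(23.2), np.float64(41.6), np.float64(0.0112), np.float64(0.0444))] band rad 0.8552113334772214 vs 0.8831366015091308
t: 10.0
tool_pos: [0.4446, -0.1879, 0.1966]
ee_rot: [-180.0, 0.0, 28.5]
ft_force: [0.9, 0.0, -0.3]
opening: 0.0589
t: 10.5
tool_pos: [0.4478, -0.1859, 0.1065]
ee_rot: [-180.0, 0.0, 28.7]
ft_force: [0.5, 0.3, 0.5]
opening: 0.059
[ 0.4478 -0.1859  0.1065] [0.5282 0.302  0.54  ]
```

View pics/k6.png

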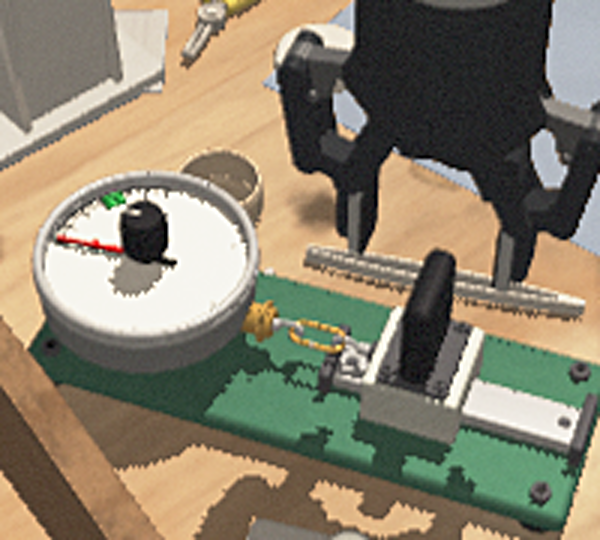

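Fingers at (355,250) and (515,280) straddle the grip (430,300); the dial is visible from this camera. Descend, close.

```bash
python3 -m pendant '{"translation":[[0,0,20],[0,0,16],[0,0,10],[0,0,0],[0,0,0]],"delta_rot":[[0,0,0],[0,0,0],[0,0,0],[0,0,0],[0,0,0]],"claw":[80,80,80,80,255]}' 60 && python3 -m pendant '{"translation":[[0,0,0],[0,0,0],[0,0,0],[0,0,0],[0,0,0]],"delta_rot":[[0,0,0],[0,0,0],[0,0,0],[0,0,0],[0,0,0]],"claw":[255,255,255,255,255]}'
```

```text
t: 11.05
tool_pos: [0.4475, -0.1864, 0.0611]
ee_rot: [180.0, -0.0, 28.6]
ft_force: [0.6, -0.4, 0.1]
opening: 0.0456
t: 11.55
tool_pos: [0.4479, -0.1861, 0.0611]
ee_rot: [179.9, -0.1, 28.7]
ft_force: [0.2, 2.5, 6.5]
opening: 0.013
```

```bash
python3 -m pendant '{"translation":[[-4,0,0],[-5,0,0],[-5,0,0],[-4,0,0],[-2,0,0]],"delta_rot":[[0,0,0],[0,0,0],[0,0,0],[0,0,0],[0,0,0]],"claw":[255,255,255,255,255]}' && python3 -m pendant '{"translation":[[-2,0,0],[-1,0,0],[0,0,0],[0,0,0],[0,0,0]],"delta_rot":[[0,0,0],[0,0,0],[0,0,0],[0,0,0],[0,0,0]],"claw":[255,255,255,255,255]}'
python3 - <<'E'
from m import *
s=arm.state();p=s["tool_pos"]-[.4479,-.1861,.0611]; y=np.radians(28.7);print(p@[-np.cos(y),-np.sin(y),0],s["ft_force"],s["ee_rot"])
c=arm.read_camera('scene');save(c,'a.png',(230,220,100,80),4);d=arm.read_camera('top');save(d,'b.png',(240,190,100,80),4)
cv2.imwrite('pics/k7.png',cv2.hconcat([cv2.imread('pics/a.png'),cv2.imread('pics/b.png')]))
E
```

```text
t: 12.05
tool_pos: [0.4312, -0.1953, 0.0611]
ee_rot: [179.9, -0.2, 28.7]
ft_force: [5.7, 5.0, 2.3]
opening: 0.0132
t: 12.55
tool_pos: [0.4289, -0.1966, 0.0611]
ee_rot: [179.9, -0.2, 28.7]
ft_force: [5.6, 4.2, 3.7]
opening: 0.0134
0.021705036764894735 [5.5576 4.1862 3.6599] [179.9097  -0.1844  28.7268]
```

View pics/k7.png

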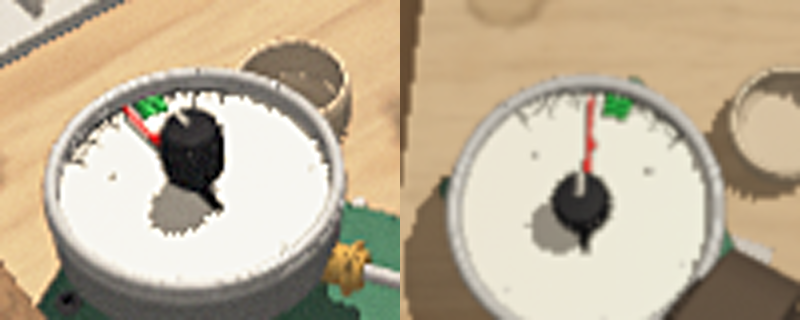

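Pointers at top crop (593,97), band middle at (617,105): about 13.5° (≈7.5 mm) still to go. Needle 0.65 + 0.23 ≈ 0.88 agrees with the 0.86 estimate.

```bash
python3 -m pendant '{"translation":[[-2,0,0],[-2,0,0],[-1.5,0,0],[-1,0,0],[-0.5,0,0]],"delta_rot":[[0,0,0],[0,0,0],[0,0,0],[0,0,0],[0,0,0]],"claw":[255,255,255,255,255]}' && python3 -m pendant '{"translation":[[0,0,0],[0,0,0],[0,0,0],[0,0,0],[0,0,0]],"delta_rot":[[0,0,0],[0,0,0],[0,0,0],[0,0,0],[0,0,0]],"claw":[255,255,255,255,255]}'
python3 - <<'E'
from m import *
s=arm.state();p=s["tool_pos"]-[.4479,-.1861,.0611]; y=np.radians(28.7);print(p@[-np.cos(y),-np.sin(y),0],s["ft_force"],s["ee_rot"])
c=arm.read_camera('scene');save(c,'a.png',(230,220,100,80),4);d=arm.read_camera('top');save(d,'b.png',(240,190,100,80),4)
cv2.imwrite('pics/k8.png',cv2.hconcat([cv2.imread('pics/a.png'),cv2.imread('pics/b.png')]))
E
```

```text
t: 13.15
tool_pos: [0.4232, -0.1997, 0.0611]
ee_rot: [179.9, -0.2, 28.7]
ft_force: [7.8, 5.7, 1.1]
opening: 0.0127
t: 13.65
tool_pos: [0.4232, -0.1997, 0.0611]
ee_rot: [179.9, -0.2, 28.7]
ft_force: [7.4, 5.5, 1.4]
opening: 0.0136
0.028224615286566893 [7.3699 5.514  1.4396] [179.8973  -0.2121  28.747 ]
```

View pics/k8.png

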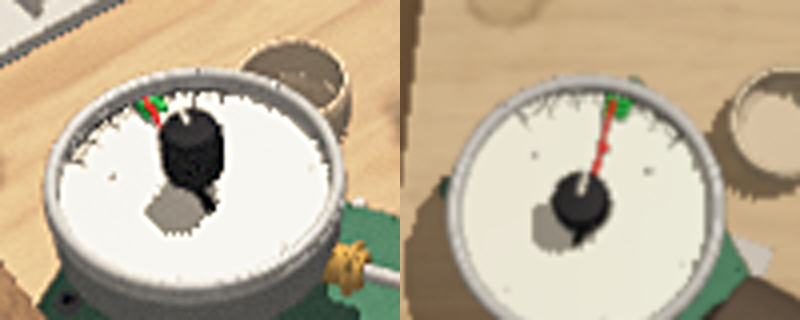

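Both views show the pointers inside the band, slightly on the low side. A further 0.8 mm centres them; then I check that it holds steady.

```bash
python3 -m pendant '{"translation":[[-0.4,0,0],[-0.4,0,0],[0,0,0],[0,0,0],[0,0,0]],"delta_rot":[[0,0,0],[0,0,0],[0,0,0],[0,0,0],[0,0,0]],"claw":[255,255,255,255,255]}' && python3 -m pendant '{"translation":[[0,0,0],[0,0,0],[0,0,0],[0,0,0],[0,0,0]],"delta_rot":[[0,0,0],[0,0,0],[0,0,0],[0,0,0],[0,0,0]],"claw":[255,255,255,255,255]}' && python3 -m pendant '{"translation":[[0,0,0],[0,0,0],[0,0,0],[0,0,0],[0,0,0]],"delta_rot":[[0,0,0],[0,0,0],[0,0,0],[0,0,0],[0,0,0]],"claw":[255,255,255,255,255]}'
python3 - <<'E'
from m import *
c=arm.read_camera('scene');save(c,'a.png',(230,220,100,80),4);d=arm.read_camera('top');save(d,'b.png',(240,190,100,80),4)
cv2.imwrite('pics/k9.png',cv2.hconcat([cv2.imread('pics/a.png'),cv2.imread('pics/b.png')]))
E
```

```text
t: 14.25
tool_pos: [0.4226, -0.2001, 0.0611]
ee_rot: [179.9, -0.2, 28.8]
ft_force: [6.9, 6.0, 1.8]
opening: 0.0139
t: 14.75
tool_pos: [0.4226, -0.2001, 0.0611]
ee_rot: [179.9, -0.2, 28.8]
ft_force: [6.9, 5.6, 1.1]
opening: 0.0132
t: 15.25
tool_pos: [0.4225, -0.2001, 0.0611]
ee_rot: [179.9, -0.2, 28.8]
ft_force: [7.5, 5.6, 1.8]
opening: 0.0129
```

View pics/k9.png

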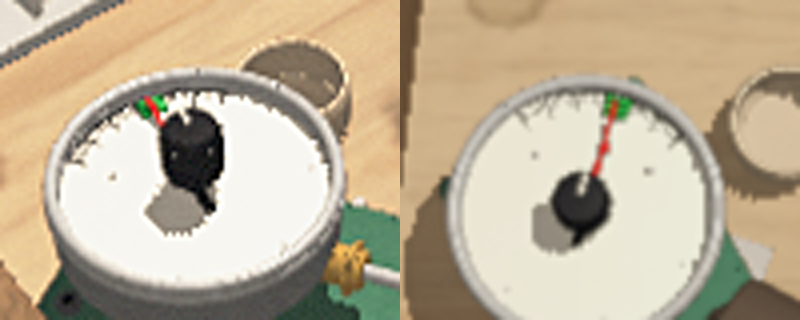

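The red pointer, with the needle beneath it, stands in the middle of the green band in both views (scene (150,105), top (615,103)), and the pose is steady. Handing in.

Run:
```python
from m import *
for n in("top","scene"):
    c=arm.read_camera(n)
    for k in("loupe","tweezers","solder_pot"):
        for s in arm.silhouettes(c,k)[:1]: print(n,k,s["conf"],s["box"])
print(arm.sign_off())
```

```text
top loupe 0.53 [256.4, 325.0, 17.0, 15.2]
top solder_pot 0.56 [325.2, 205.4, 23.7, 33.9]
scene loupe 0.62 [311.4, 352.9, 44.8, 24.5]
scene tweezers 0.73 [333.7, 262.9, 32.9, 13.1]
scene solder_pot 0.72 [287.1, 231.4, 31.9, 22.4]
the job is handed in; nothing more can be done
None
```

The link is under its proof load: the arm is holding the grip out with the needle steady in the green band. I handed the job in about 15 s into the 45 s allowed.

- **Resetting the dial:** I turned the knob anticlockwise until the wrist torque jumped from 0.02 to 0.35 N m, with the knob slipping in the grip, then let go. The picture afterwards showed the red pointer lying over the needle at zero.
- **Pulling the carriage:** I pulled it out in three stages, checking the dial between them, to about 29 mm. That puts the needle at about 0.87 rad, against a band middle I estimated at 0.86 to 0.89.
- **Last checks:** Both cameras showed the red pointer in the middle of the band. The red hides the black needle, so I took the needle's position from the pull distance and from the red it pushes. The tool pose stayed within about 0.1 mm over the last second, with about 9 N on the wrist.
- **Band estimate:** My individual readings of the band middle ran from about 0.75 to 0.91 rad, depending on the camera and the card height I assumed. I therefore relied on the pointer against the band in the pictures.
- **Loupe, tweezers and solder pot:** The outlines found at the end match the starting ones within a few pixels where nothing blocks the view. The gripper partly hid the loupe in the top view and the tweezers in both views, so I could not fully check that the tweezers had not moved.

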